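# Edge the coin holder out of its stand and weigh it

## Task

With closed fingertips press down the flat blue coin holder with the black rubber top lying in the channel of the wooden viewing stand until its springy bed bottoms, then, pressing steadily but not hard, slide it out over the stand's open front edge until about 55 mm overhangs, still resting on the stand. Lift the fingertips off, then pinch the overhanging end by its two long sides, lift the holder clear and set it down gently, not dropped, flat and centred on the round pan of the scale, and let go. Never press it hard against the stand or the scale, do not let it touch the table, and leave the coin stack, the magnifier, the divided tray and the note block where they are.

Things in the scene. Friction and masses are not known exactly. Their poses are not given: they have to be found in the camera images.
- holder_center (a point): Centre (half-way up) of the coin holder, a rigid bar 160 (x) x 50 (y) x 8 mm (z), 0.1 to 0.16 kg: smooth blue plastic, with a grippy black rubber top around three flush coins. z up, -x towards its front end, which starts 3 to 13 mm inside the stand's edge. Bottomed and pressed with 12 to 18 N it follows the fingertips; under about 7 N they slip; over 30 N cracks it. Go down slowly (5 mm/s).
- holder_front (a point): Middle of the holder's front end face (80 mm from holder_center along its -x), half-way up; same axes as the holder.
- stand: Wooden viewing stand, fixed: 190 (x) x 114 (y) x 71 mm high, origin at the centre of its underside. Channel 54 mm wide along x, open at the front (-x, roughly towards the robot). Side walls (30 mm) and rear wall (14 mm) stand 3 mm above the resting holder. A brass spring clip in the +y wall, 30 to 50 mm behind the middle, pushes the holder sideways (8 N) till it is 35 mm out.
- stand_edge (a point): Middle of the channel floor's front edge, where the holder slides out (95 mm from the stand's origin along its -x, 60 mm above the bench, level with the resting holder's underside); axes of the stand.
- pan (a point): Centre of the top of the scale's flat, round steel pan, 70 mm across, 80 mm above the bench; it does not sink. The scale (fixed) is an off-white box 200 (x) x 170 (y) x 42 mm below it; the pan's rim stands free 32 mm above that box.
- coins: Stack of loose coins, 25 mm across, 15 mm high, a bystander. Origin: centre of its underside.
- loupe: Black round magnifier, 38 mm across, 32 mm high, a bystander. Origin: centre of its underside.
- sorter: Grey divided coin tray, 130 x 180 x 35 mm high, a bystander. Origin: centre of its underside.
- pad: Block of note paper, 150 x 105 x 16 mm high, a bystander. Origin: centre of its underside.
- bed: Floor of the stand's channel, its board's underside 29 mm above the bench (origin: centre of that underside). The holder rests on a green sprung plate, 60 mm above the bench, that gives way under 2 to 4 N; 2 to 15 mm further down (differs each time, not measured, only felt) the holder bottoms on two firm ledges. Released, the plate lifts it back. The floor reaches the front edge.
Things that resemble listed ones, but are neither listed nor needed, are in the scene too. Leave any green or pink look-alike of the part that bears holder_center alone.

How it is judged:
On the way, in this order (a step that is already met when the one before it is completed fails the run):
1. the holder has been slid out so that it overhangs the front edge by 38 mm or more while lying flat on the channel floor (x of holder_front in the frame of stand_edge below -0.038 m and contact force between holder and bed above 0.3 N and angle between holder_center's own z axis and vertical below 0.06 rad), for 0.2 s.
2. the holder has been lifted clear of the stand in the fingers (contact force between holder and stand below 0.05 N and contact force between holder and the fingers above 1 N and height (world z) of holder_center above 0.085 m), for 0.2 s.
3. the holder has been lowered onto the pan (touching it, or its middle within 6 mm of it) while still held in the fingers ((z of holder_center in the frame of pan below 0.01 m or contact force between holder and scale above 0.3 N) and contact force between holder and the fingers above 0.5 N and horizontal distance between holder_center and pan below 0.03 m), for 0.05 s.
At the end, for the whole second after the job is handed in: The holder lies flat (within 0.05 rad) and at rest on the scale's pan, its centre within 20 mm of the pan's centre, coins up, released (horizontal distance between holder_center and pan below 0.02 m and z of holder_center in the frame of pan between 0 and 0.008 m and angle between holder_center's own z axis and vertical below 0.05 rad and linear speed of holder below 0.02 m/s and contact force between holder and scale above 0.5 N and contact force between holder and the fingers below 0.05 N); the robot touches nothing.
It fails at once if the holder is pressed down on the stand's channel floor with more than 30 N (contact force between holder and bed above 30 N).
It fails at once if the holder is pressed against the scale with more than 30 N (contact force between holder and scale above 30 N).
It fails at once if the holder touches the table (contact force between holder and table above 0.1 N).
It fails at once if the coin stack, magnifier, divided tray or note block is moved more than 20 mm (distance of any of coins, loupe, sorter, pad from where it was at the start of the episode above 0.02 m).
It also fails if it takes over 72 s, if anything falls off the work surface, if the arm or the gripper's body presses on something with over 40 N, if the wrist force passes 120 N, or if a joint passes its speed limit or range.

## Robot

A 6-joint arm with a two-finger parallel gripper is mounted at the origin on the work surface. World frame = base frame: x ahead of the robot, y to its left, z up, the work surface at z = 0. Lengths are in m, angles in rad, forces in N, time in s.
With the tool pointing down it reaches from about 0.225 to 0.875 m from the base axis. Payload 3.4 kg.
Tool frame: the origin (TCP) lies where the fingers leave the gripper's body, on its centre line; the fingertips stand 73 mm ahead of it and the grasp point (between the pads) lies 54 mm ahead of it; x points along the fingers, y is the direction in which the jaws open and shut, and the axes are right-handed (so a half turn about x gives the same grasp; the last joint's range is limited). The gripper opens to 85 mm and grips with 20 to 120 N. Pads are 22 mm wide; open, the fingers measure 114 mm over their backs; the gripper's body (76 mm by 85 mm) begins 54 mm behind the grasp point. The pads swing forward as they close: fully open they stand 13 mm farther back than shut.
Start: joints at [-1.452, 0.276, 1.505, -0, 1.361, -0.121], TCP at [0.137, -0.559, 0.304] pointing down, gripper open.
Joint ranges: [-2.89, 2.89], [-0.75, 2.08], [0.22, 2.7], [-1.18, 4.32], [0.11, 2.71], [-2.7, 2.7]. Speed limits (rad/s): [2.57, 2.57, 3.14, 3.14, 3.14, 3.14].

## Interface

Orientations are given as a unit quaternion [w, x, y, z].
In Python, from rig import manip gives the robot as it stands.
- The arm moves only by the tool play_rows, never from a script. Its argument "steps" is a list of rows, each a list of 5 numbers: the closure, from 0 (fully open) to 1 (shut), then the shift along the tool's x, y, z as a fraction of full scale, then the turn about the tool's x as a fraction of full scale. In form: [[grip, tx, ty, tz, twist], ...]. A call has 1 to 20 rows; each row shifts and turns the commanded pose from where the row before left it, along the tool's axes as they then stand; what a row does not reach is not made up. Full scale, the value 1, is 0.03 m for a shift and 6 degrees for a turn. A row lasts 1/10 s, in which the tool goes at most 50 mm and 8.59 degrees, less where a joint would pass 70% of its speed; a pose out of reach is approached as far as the arm can. A call with a number of a shift or a turn outside -1 to 1 is refused whole. A call with a gripper value outside its range is refused whole. The fingers move at their own pace and stop on an object; "newtons" is the grip in N (left out, the last holds). Time passes only in rows, so rows that do not move let the fingers close. It gives the time, the measured TCP pose, the force and the opening at its end, in the units of the state.
- manip.get_state(): the state, without advancing time (a new reading comes with each control period).
- manip.get_image(name): name is "scene" or "top"; returns (picture, depth): 420x560x3 uint8, red, green, blue; 420x560 float32, m along the optical axis (not along the pixel's ray), 0 where there is no reading.
- manip.camera_model(name): a dict with "mtx" (3x3 intrinsics, pixels), "R" (3x3) and "t" (3): a world point X has camera coordinates R X + t. Camera axes: x right, y down, z forward; pixel columns grow to the right and rows downward; lengths in m; the calibration is good to about 2 mm. A picture is of the moment at which its call begins. camera_model takes no time and is no camera call.
- manip.sign_off(): hands the job in, once; it reports no verdict.
Trained networks look in the newest picture that a camera, given by its name, has taken for a name from the list of things; names that differ only in an ending like _2 or _b are one class to them, and where a whole thing is asked for, a point or a joint stands for the part that bears it (a point fixed in the world has none). Each returns a list of dicts, best first, with "conf" (0 to 1); they miss things now and then, are a little off and sometimes report something else, mostly with a low value. They report only what shows in the picture. A call takes as long as a camera call. They do not tell look-alikes from the thing itself.
- manip.regions_of(camera, query): "mask" (420x560 bool, what is visible of it).
- manip.mark_of(camera, query): "location" ([x, y, z] in m, in the coordinates of the camera as it stood for that picture, good to about 4 mm: a listed point, or the origin of a listed thing).
The state is a dict: "clock": time; "qpos": joint angles; "qd": joint speeds; "effort": joint torques, N m; "position": TCP position; "ee_rot": TCP orientation; "contact_force": force on the tool from outside, world axes, zero at the start; "moment": the same for the moment, N m; "width": finger opening in m.
Only numpy, scipy, OpenCV 4.12 (cv2) and the standard library are available. Lean on these libraries where they do the work, as an engineer would, in place of code of your own. Each camera call takes 0.05 s, during which the arm holds its last target.

## Working session

There is one attempt and no reset: what is moved stays moved. The work goes in short steps, Python scripts to look and compute and a tool call to move; the robot and the scene stay as the last step left them, time stands still between calls to the robot, and variables do not carry over. Pictures are saved under pics/ and viewed, and the job is handed in when it is done.

Besides the shell and the picture viewer there is one more tool, called after "Request:" in YAML: its name, and indented under it one key for each argument. play_rows: Moves the arm, as the interface text tells. Its arguments: {"type":"object","properties":{"steps":{"type":"array","items":{"type":"array","items":{"type":"number"}}},"newtons":{"type":"number"}},"required":["steps"]}

```bash
mkdir -p pics; ls
python3 - <<'E'
from rig import manip
import cv2
s=manip.get_state();print(s)
for n in("scene","top"):
    p,d=manip.get_image(n);cv2.imwrite(f"pics/{n}0.png",p[:,:,::-1]);
    m=manip.camera_model(n);print(n,m)
E
```

```text
pics
{'clock': 0.0, 'qpos': array([-1.45197722e+00,  2.76632516e-01,  1.50614160e+00, -1.57890473e-05,
        1.36068466e+00, -1.21013340e-01]), 'qd': array([ 0.00054062, -0.00036921,  0.00069681, -0.00103411, -0.00045907,
        0.00010724]), 'effort': array([ 6.31747698e-04, -4.16778302e+01, -2.45802462e+01, -1.04070086e-04,
        1.11877199e-02,  8.72645476e-07]), 'position': array([ 0.13652175, -0.55815627,  0.30301481]), 'ee_rot': array([-0.08393184, -0.70202363, -0.08525141,  0.7020331 ]), 'contact_force': array([-0.87623118,  0.36028028,  0.32381405]), 'moment': array([-0.04722749, -0.02464723, -0.03955414]), 'width': 0.08525230400327112}
scene {'mtx': array([[386.64782553,   0.        , 274.98191012],
       [  0.        , 386.64782553, 207.19556827],
       [  0.        ,   0.        ,   1.        ]]), 'R': array([[-0.63618955,  0.77130791,  0.018627  ],
       [ 0.54041951,  0.46271936, -0.70273576],
       [-0.55064473, -0.43700675, -0.71120706]]), 't': array([ 0.3070354 , -0.2114636 ,  1.41870266])}
top {'mtx': array([[454.26988298,   0.        , 271.37500322],
       [  0.        , 454.26988298, 213.39414922],
       [  0.        ,   0.        ,   1.        ]]), 'R': array([[ 0.10409455, -0.99455204,  0.00552806],
       [-0.97308659, -0.10299368, -0.20614267],
       [ 0.20558896,  0.01607905, -0.97850633]]), 't': array([-0.03648418,  0.49875327,  0.99647927])}
```

View pics/scene0.png

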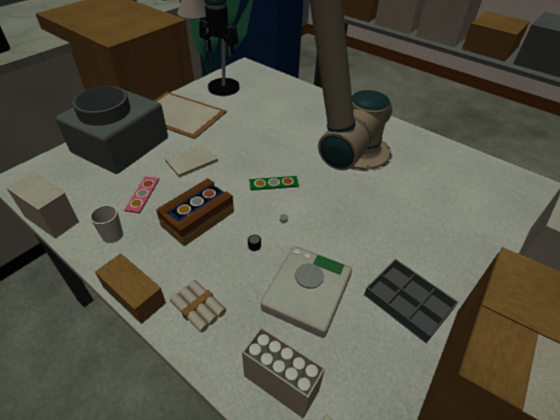

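View pics/top0.png

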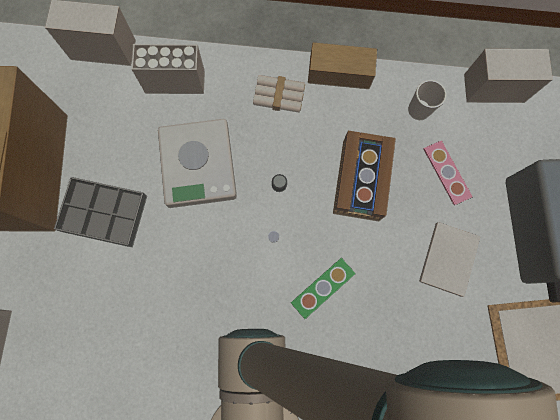

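The blue holder with the black top sits in the wooden stand: top view (367,175), scene view (197,207). The green bar at top (323,288) and the pink bar at (448,172) are look-alikes lying on the table. Scale pan is at top (193,155). Next I measure.

```bash
cat > h.py <<'E'
from rig import manip
import numpy as np, cv2
def w(cam,loc):
    m=manip.camera_model(cam);return m['R'].T@(np.array(loc)-m['t'])
def cloud(cam,d):
    m=manip.camera_model(cam);K=m['mtx'];v,u=np.mgrid[:d.shape[0],:d.shape[1]]
    X=np.stack([(u-K[0,2])/K[0,0]*d,(v-K[1,2])/K[1,1]*d,d],-1)
    return (X-m['t'])@m['R']
def px(cam,X):
    m=manip.camera_model(cam);c=m['mtx']@(m['R']@np.array(X)+m['t']);return c[:2]/c[2]
E
python3 - <<'E'
from h import *
p,d=manip.get_image("top");P=cloud("top",d);np.save("P0.npy",P);np.save("p0.npy",p)
ps,ds=manip.get_image("scene");np.save("Ps.npy",cloud("scene",ds))
for q in["holder_center","holder_front","stand_edge","stand","pan"]:
    for cam in("top","scene"):
        print(q,cam,[(round(r['conf'],2),np.round(w(cam,r['location']),4)) for r in manip.mark_of(cam,q)[:3]])
z=P[...,2]
for (v,u) in[(155,193),(175,367),(165,345),(165,385),(250,400)]:print(u,v,P[v,u])
cv2.imwrite("pics/crop.png",cv2.resize(p[120:230,320:410,::-1],None,fx=5,fy=5,interpolation=cv2.INTER_CUBIC))
for q in["holder_center","stand"]:
  for r in manip.regions_of("top",q)[:3]:
    mk=r['mask'].astype(np.uint8);print(q,r['conf'],mk.sum(),np.argwhere(mk).mean(0)[::-1])
print(manip.get_state()['clock'])
E
```

```text
holder_center top [(0.85, array([ 0.6123, -0.192 ,  0.0672])), (0.8, array([ 0.3472, -0.1218,  0.0042])), (0.7, array([ 0.6613, -0.3993,  0.0025]))]
holder_center scene [(0.79, array([ 0.6526, -0.3994,  0.004 ])), (0.7, array([ 0.3438, -0.1188,  0.0025]))]
holder_front top [(0.86, array([ 0.5281, -0.1875,  0.0623])), (0.73, array([ 0.2847, -0.0615,  0.0026])), (0.66, array([ 0.5891, -0.4397, -0.0006]))]
holder_front scene [(0.76, array([ 0.2867, -0.0631,  0.0024])), (0.74, array([ 0.5312, -0.1882,  0.0658]))]
stand_edge top []
stand_edge scene [(0.62, array([ 0.5209, -0.1843,  0.06  ]))]
stand top [(0.89, array([ 6.136e-01, -1.910e-01,  4.000e-04]))]
stand scene [(0.6, array([ 0.6177, -0.1899, -0.001 ]))]
pan top [(0.83, array([0.6163, 0.2082, 0.0827]))]
pan scene [(0.93, array([0.6139, 0.2124, 0.0741]))]
193 155 [0.61173901 0.20945216 0.0801329 ]
367 175 [ 0.61058485 -0.19538942  0.06678351]
345 165 [ 0.62737173 -0.14206448  0.07265771]
385 165 [ 0.63742593 -0.23447072  0.07199908]
400 250 [ 0.45373298 -0.29717359  0.00321275]
holder_center 0.91 1482 [322.6511471  287.97300945]
holder_center 0.85 1351 [447.45373797 172.76165803]
holder_center 0.71 1501 [366.18987342 176.43704197]
stand 0.72 3060 [363.17287582 176.11503268]
0.8
```

View pics/crop.png

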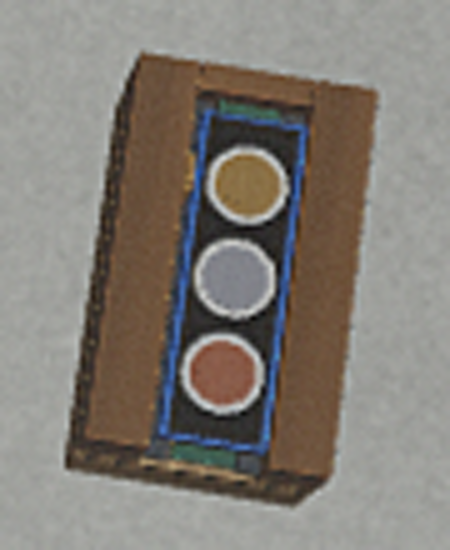

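The crop confirms that the part in the stand's channel has the blue rim and black top. It lies slightly inside the front edge, with the green plate visible at both ends. Next I fit the stand's yaw, the pan centre and the obstacle heights from depth.

Run:
```python
from h import *
P=np.load("P0.npy");p=np.load("p0.npy");Ps=np.load("Ps.npy")
def box(P,lo,hi):return P[((P>lo)&(P<hi)).all(-1)]
for nm,Q in(("top",P),("scene",Ps)):
    q=box(Q,[.48,-.3,.0665],[.75,-.1,.08]); 
    r=cv2.minAreaRect(q[:,:2].astype(np.float32)*1000);print(nm,'stand',len(q),r, q[:,2].max())
    q=box(Q,[.5,.1,.073],[.75,.3,.09]);r=cv2.minEnclosingCircle(q[:,:2].astype(np.float32)*1000);print('pan',len(q),r,q.mean(0),np.median(q[:,2]))
# walls only
q=box(P,[.48,-.3,.0695],[.75,-.1,.08]);print('walls',cv2.minAreaRect(q[:,:2].astype(np.float32)*1000))
# blue mask
hsv=cv2.cvtColor(p,cv2.COLOR_RGB2HSV);m=(hsv[...,0]>100)&(hsv[...,0]<130)&(hsv[...,1]>110)
m[:, :320]=0;m[:,410:]=0;m[:120]=0;m[230:]=0
# intersect rays at z=0.068
M=manip.camera_model("top");v,u=np.nonzero(m);K=M['mtx']
ray=np.stack([(u-K[0,2])/K[0,0],(v-K[1,2])/K[1,1],np.ones(len(u))],-1)@M['R'];c=-M['R'].T@M['t']
X=c+ray*((0.068-c[2])/ray[:,2])[:,None]
print('blue',len(u),cv2.minAreaRect((X[:,:2]*1000).astype(np.float32)))
# tall things
for Q in(P,Ps):
  t=box(Q,[.1,-.8,.09],[.9,.5,.3]);
  g,c=np.unique((t[:,:2]//.05).astype(int),axis=0,return_counts=True)
  print([(tuple(np.round(a*.05,2)),int(k)) for a,k in zip(g,c) if k>15][:60])
for a in [(160,130),(165,210)]: pass
from scipy.spatial.transform import Rotation as R
s=manip.get_state();w_,x,y,z=s['ee_rot'];print(R.from_quat([x,y,z,w_]).as_matrix().round(3))
```

```text
top stand 3344 ((616.9464111328125, -192.70184326171875), (114.33984375, 191.38687133789062), 86.38065338134766) 0.07929712195827257
pan 691 ((612.4664916992188, 209.98776245117188), 35.161659240722656) [0.61192657 0.20962509 0.07978362] 0.07981146994249474
scene stand 1498 ((619.0308837890625, -190.38922119140625), (116.72181701660156, 191.46969604492188), 86.26964569091797) 0.07432182063399524
pan 567 ((614.7476196289062, 212.41342163085938), 35.136146545410156) [0.61635163 0.21328291 0.07896385] 0.07902454256842455
walls ((616.5997924804688, -192.48931884765625), (114.16991424560547, 190.42263793945312), 86.19645690917969)
blue 257 ((609.1143188476562, -193.70416259765625), (50.37489700317383, 159.4711456298828), 86.19563293457031)
[((np.float64(0.1), np.float64(-0.05)), 312), ((np.float64(0.1), np.float64(0.0)), 702), ((np.float64(0.1), np.float64(0.05)), 367), ((np.float64(0.15), np.float64(0.0)), 474), ((np.float64(0.15), np.float64(0.05)), 496), ((np.float64(0.2), np.float64(-0.05)), 275), ((np.float64(0.2), np.float64(0.0)), 702), ((np.float64(0.2), np.float64(0.05)), 356), (
[... 2966 characters left out ...]
 107), ((np.float64(0.75), np.float64(0.35)), 71), ((np.float64(0.8), np.float64(0.2)), 261), ((np.float64(0.8), np.float64(0.25)), 564), ((np.float64(0.8), np.float64(0.3)), 586), ((np.float64(0.8), np.float64(0.35)), 401), ((np.float64(0.85), np.float64(-0.6)), 121), ((np.float64(0.85), np.float64(-0.55)), 164), ((np.float64(0.85), np.float64(-0.5)), 198), ((np.float64(0.85), np.float64(-0.45)), 173), ((np.float64(0.85), np.float64(0.2)), 142), ((np.float64(0.85), np.float64(0.25)), 330), ((np.float64(0.85), np.float64(0.3)), 274), ((np.float64(0.85), np.float64(0.35)), 139), ((np.float64(0.85), np.float64(0.4)), 25)]
[[ 0.     0.238 -0.971]
 [-0.    -0.971 -0.238]
 [-1.     0.     0.   ]]
```

Request:
play_rows:
  steps:
    - [1,0,0,0,0.98]
    - [1,0,0,0,0.98]
    - [1,0,0,0,0.98]
    - [1,0,-0.82,-0.98,0]
    - [1,0,-0.82,-0.98,0]
    - [1,0,-0.82,-0.98,0]
    - [1,0,-0.82,-0.98,0]
    - [1,0,-0.82,-0.98,0]
    - [1,0,-0.82,-0.98,0]
    - [1,0,-0.82,-0.98,0]
    - [1,0,-0.82,-0.98,0]
    - [1,0,-0.82,-0.98,0]
    - [1,0,-0.82,-0.98,0]
    - [1,0,-0.82,-0.98,0]
    - [1,0,-0.82,-0.98,0]
    - [1,0,-0.82,-0.98,0]
    - [1,0,-0.82,-0.98,0]
    - [1,0,-0.82,-0.98,0]
    - [1,0,-0.82,-0.98,0]
    - [1,0,0,0,0]
  newtons: 60

```text
clock: 2.8
position: [0.6361, -0.1947, 0.3032]
ee_rot: [-0.023, 0.708, -0.022, -0.706]
contact_force: [-0.5, 0.1, -0.1]
width: -0.0
```

```bash
cat >> h.py <<'E'
from scipy.spatial.transform import Rotation as Rot
def rot():
    w_,x,y,z=manip.get_state()['ee_rot'];return Rot.from_quat([x,y,z,w_]).as_matrix()
def delta(x,y,z):
    s=manip.get_state();R_=rot()
    print('t',s['clock'],'pos',s['position'].round(4),'F',s['contact_force'].round(2),'w',round(s['width'],4),'yaw of -y',np.degrees(np.arctan2(-R_[1,1],-R_[0,1])).round(2))
    d=R_.T@(np.array([x,y,z])-s['position']);print('delta tool mm',(d*1000).round(1),'units',(d/.03).round(3));return d
E
python3 - <<'E'
from h import *
delta(.6311,-.1952,.068+.073+.02); print(rot().round(3))
p,d=manip.get_image("scene");cv2.imwrite("pics/s1.png",p[:,:,::-1])
E
```

```text
t 2.8 pos [ 0.6361 -0.1947  0.3032] F [-0.52  0.13 -0.08] w -0.0 yaw of -y 86.35
delta tool mm [142.1   1.1   5.3] units [4.738 0.037 0.177]
[[ 0.002 -0.064 -0.998]
 [ 0.002 -0.998  0.064]
 [-1.    -0.002 -0.002]]
```

Request:
play_rows:
  steps:
    - [1,0.9,0.037,0.17,0]
    - [1,0.9,0,0,0]
    - [1,0.9,0,0,0]
    - [1,0.9,0,0,0]
    - [1,0.8,0,0,0]
    - [1,0.4,0,0,0]
    - [1,0,0,0,0]

```text
clock: 3.55
position: [0.6259, -0.1989, 0.1582]
ee_rot: [0.025, -0.705, 0.024, 0.708]
contact_force: [-0.4, 0.4, 1.1]
width: 0.0001
```

Run:
```python
from h import *
delta(.6311,-.1952,.068+.073)
p,d=manip.get_image("scene");cv2.imwrite("pics/s2.png",cv2.resize(p[130:280,110:290,::-1],None,fx=4,fy=4,interpolation=cv2.INTER_CUBIC))
```

```text
t 3.55 pos [ 0.6259 -0.1989  0.1582] F [-0.37  0.41  1.12] w 0.0001 yaw of -y 86.05
delta tool mm [17.2 -4.1 -5. ] units [ 0.572 -0.136 -0.166]
```

View pics/s2.png

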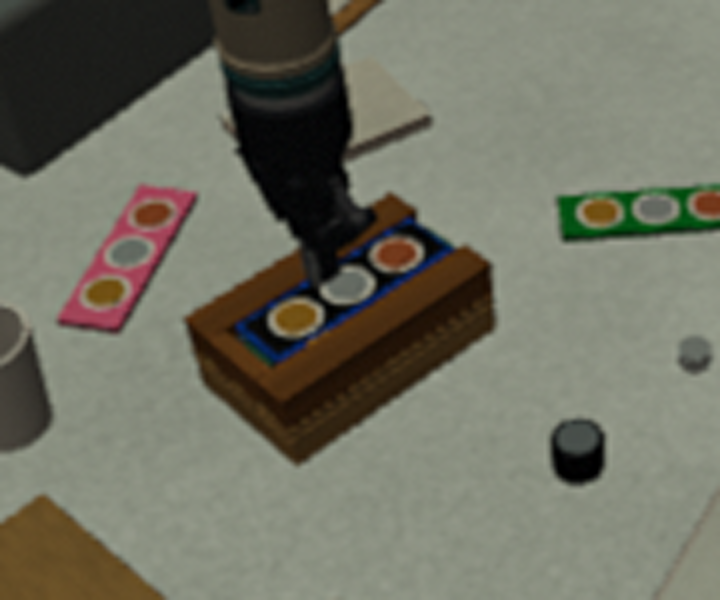

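The crop shows the closed tips above the holder, between the silver and gold coins at about (325,285). I correct the lateral 5 mm and go to about 6 mm above.

Request:
play_rows:
  steps:
    - [1,0.15,-0.13,-0.16,0]
    - [1,0.15,0,0,0]
    - [1,0.1,0,0,0]
    - [1,0,0,0,0]
    - [1,0,0,0,0]

```text
clock: 4.1
position: [0.6325, -0.1951, 0.148]
ee_rot: [-0.024, 0.707, -0.024, -0.707]
contact_force: [0.3, 0.1, 1.0]
width: -0.0001
```

Run:
```python
from h import *
delta(.6311,-.1952,.068+.073)
```

```text
t 4.1 pos [ 0.6325 -0.1951  0.148 ] F [0.28 0.13 1.  ] w -0.0001 yaw of -y 86.11
delta tool mm [7.  0.2 1.4] units [0.234 0.008 0.048]
```

Request:
play_rows:
  steps:
    - [1,0.017,0,0,0]
    - [1,0.017,0,0,0]
    - [1,0.017,0,0,0]
    - [1,0.017,0,0,0]
    - [1,0.017,0,0,0]
    - [1,0.017,0,0,0]
    - [1,0.017,0,0,0]
    - [1,0.017,0,0,0]
    - [1,0.017,0,0,0]
    - [1,0.017,0,0,0]
    - [1,0.017,0,0,0]
    - [1,0.017,0,0,0]
    - [1,0.017,0,0,0]
    - [1,0.017,0,0,0]
    - [1,0.017,0,0,0]
    - [1,0.017,0,0,0]

```text
clock: 5.7
position: [0.6326, -0.1951, 0.1403]
ee_rot: [-0.024, 0.707, -0.024, -0.707]
contact_force: [-0.6, 1.1, 3.5]
width: 0.0001
```

Request:
play_rows:
  steps:
    - [1,0.017,0,0,0]
    - [1,0.017,0,0,0]
    - [1,0.017,0,0,0]

```text
clock: 6.0
position: [0.6327, -0.1951, 0.1384]
ee_rot: [-0.024, 0.707, -0.024, -0.706]
contact_force: [0.7, 1.2, 3.6]
width: 0.0001
```

Request:
play_rows:
  steps:
    - [1,0.017,0,0,0]
    - [1,0.017,0,0,0]

```text
clock: 6.2
position: [0.6327, -0.1951, 0.1376]
ee_rot: [-0.024, 0.707, -0.024, -0.707]
contact_force: [-1.5, 1.2, 7.8]
width: -0.0
```

Request:
play_rows:
  steps:
    - [1,0.017,0,0,0]
    - [1,0.017,0,0,0]

```text
clock: 6.4
position: [0.6327, -0.1951, 0.1376]
ee_rot: [-0.024, 0.707, -0.024, -0.706]
contact_force: [-2.3, 1.6, 12.1]
width: -0.0003
```

Request:
play_rows:
  steps:
    - [1,0.017,0,0,0]
    - [1,0.008,0,0,0]
    - [1,0,0,0,0]
    - [1,0,0,0,0]

```text
clock: 6.8
position: [0.6327, -0.1951, 0.1376]
ee_rot: [-0.024, 0.707, -0.024, -0.706]
contact_force: [-3.0, 1.5, 12.7]
width: 0.0003
```

Request:
play_rows:
  steps:
    - [1,0.017,0,0,0]
    - [1,0,0,0.05,0]
    - [1,0,0,0.05,0]
    - [1,0,0,0.05,0]
    - [1,0,0,0.05,0]

```text
clock: 7.3
position: [0.6308, -0.195, 0.1376]
ee_rot: [-0.024, 0.711, -0.025, -0.703]
contact_force: [4.9, 2.0, 9.0]
width: 0.0002
```

Request:
play_rows:
  steps:
    - [1,0.03,0,0,0]
    - [1,0.02,0,0.03,0]
    - [1,0,0,0.03,0]
    - [1,0,0,0,0]

```text
clock: 7.7
position: [0.6302, -0.1949, 0.1376]
ee_rot: [-0.024, 0.712, -0.025, -0.701]
contact_force: [6.4, 2.8, 13.1]
width: -0.0001
```

Run:
```python
from h import *
s=manip.get_state();print(s['position'],s['contact_force'],s['moment'])
p,d=manip.get_image("top");cv2.imwrite("pics/t3.png",cv2.resize(p[120:230,320:410,::-1],None,fx=5,fy=5,interpolation=cv2.INTER_CUBIC))
print(manip.get_state()['contact_force'])
```

```text
[ 0.63017606 -0.19491805  0.13757544] [ 6.42716996  2.84088227 13.11784883] [ 0.51428839 -1.07994728 -0.00707888]
[ 6.02272773  2.87003723 14.4708918 ]
```

View pics/t3.png

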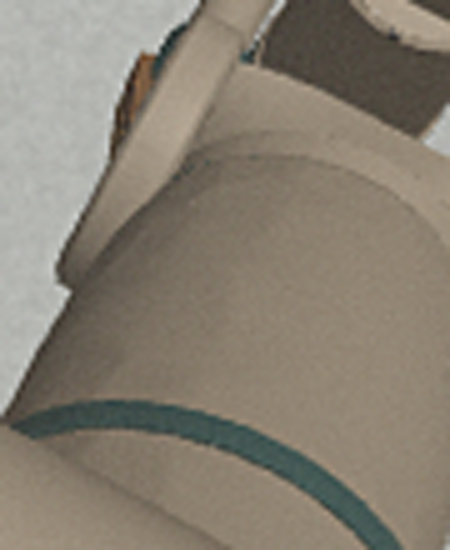

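Request:
play_rows:
  steps:
    - [1,0.02,0,0.05,0]
    - [1,0,0,0.05,0]
    - [1,0,0,0.05,0]
    - [1,0,0,0.05,0]

```text
clock: 8.15
position: [0.6251, -0.1946, 0.1376]
ee_rot: [-0.024, 0.713, -0.025, -0.7]
contact_force: [7.5, 4.0, 15.4]
width: 0.0
```

Request:
play_rows:
  steps:
    - [1,0,0,0.07,0]
    - [1,0,0,0.07,0]
    - [1,0,0,0.07,0]
    - [1,0,0,0.07,0]
    - [1,0,0,0.07,0]

```text
clock: 8.65
position: [0.6147, -0.1939, 0.1376]
ee_rot: [-0.024, 0.713, -0.025, -0.7]
contact_force: [6.7, 4.4, 15.4]
width: 0.0002
```

Run:
```python
from h import *
p,d=manip.get_image("scene");cv2.imwrite("pics/s4.png",cv2.resize(p[130:280,110:290,::-1],None,fx=4,fy=4,interpolation=cv2.INTER_CUBIC))
```

```text
(no output)
```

View pics/s4.png

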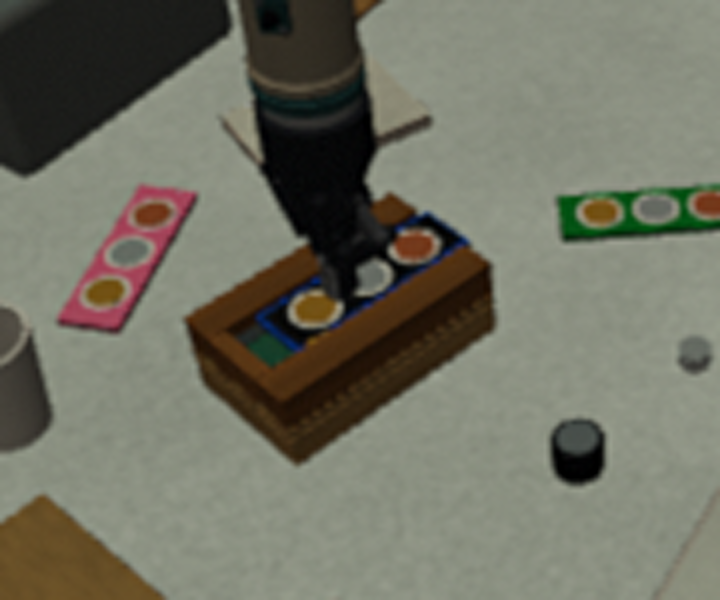

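The holder follows: in the crop the tips at (335,290) are still between gold and silver, and the rear green plate is now exposed at (265,345). I keep sliding.

Request:
play_rows:
  steps:
    - [1,0,0,0.09,0]
    - [1,0,0,0.09,0]
    - [1,0,0,0.09,0]
    - [1,0,0,0.09,0]
    - [1,0,0,0.09,0]

```text
clock: 9.2
position: [0.6013, -0.193, 0.1375]
ee_rot: [-0.024, 0.713, -0.025, -0.7]
contact_force: [7.8, 4.3, 15.9]
width: 0.0003
```

Request:
play_rows:
  steps:
    - [1,0,0,0.09,0]
    - [1,0,0,0.09,0]
    - [1,0,0,0.09,0]
    - [1,0,0,0.09,0]
    - [1,0,0,0.09,0]

```text
clock: 9.7
position: [0.5873, -0.1921, 0.1375]
ee_rot: [-0.024, 0.712, -0.025, -0.701]
contact_force: [4.6, 3.8, 18.5]
width: -0.0001
```

Request:
play_rows:
  steps:
    - [1,-0.02,0,0.07,0]
    - [1,-0.01,0,0.07,0]
    - [1,0,0,0.07,0]
    - [1,0,0,0.07,0]

```text
clock: 10.1
position: [0.5775, -0.1915, 0.1375]
ee_rot: [-0.024, 0.711, -0.025, -0.702]
contact_force: [3.7, 3.2, 15.3]
width: -0.0
```

Run:
```python
from h import *
p,d=manip.get_image("scene");cv2.imwrite("pics/s5.png",cv2.resize(p[130:280,110:290,::-1],None,fx=4,fy=4,interpolation=cv2.INTER_CUBIC))
for q in["holder_center","holder_front"]:
        print(q,[(round(r['conf'],2),np.round(w("scene",r['location']),4)) for r in manip.mark_of("scene",q)[:3]])
```

```text
holder_center [(0.98, array([ 0.5552, -0.1847,  0.0618])), (0.74, array([ 0.3457, -0.1195,  0.0035])), (0.58, array([ 0.654 , -0.3983,  0.0036]))]
holder_front [(0.76, array([ 0.2882, -0.0616,  0.0021])), (0.65, array([ 0.5918, -0.4426,  0.0014])), (0.62, array([ 0.4779, -0.1837,  0.0644]))]
```

View pics/s5.png

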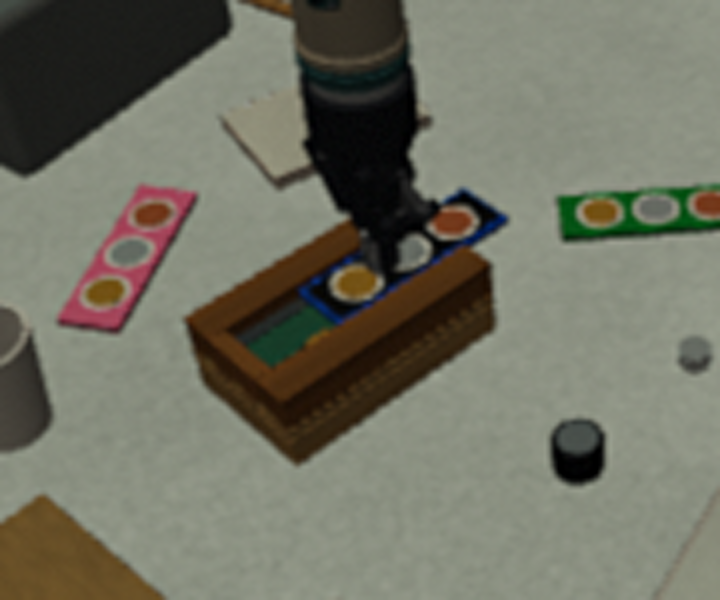

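Overhang is now about 47 mm; the front end shows at (505,215). About 8 mm more.

Request:
play_rows:
  steps:
    - [1,0,0,0.065,0]
    - [1,0,0,0.065,0]
    - [1,0,0,0.065,0]
    - [1,0,0,0.065,0]
    - [1,0,0,0,0]
    - [1,0,0,0,0]
    - [1,0,0,0,0]

```text
clock: 10.95
position: [0.5694, -0.191, 0.1375]
ee_rot: [-0.024, 0.711, -0.025, -0.703]
contact_force: [3.7, 3.3, 16.4]
width: 0.0002
```

Request:
play_rows:
  steps:
    - [1,0,0,-0.05,0]
    - [1,0,0,-0.05,0]
    - [1,-0.04,0,0,0]
    - [1,-0.04,0,0,0]
    - [1,-0.04,0,0,0]
    - [1,-0.04,0,0,0]
    - [1,-0.04,0,0,0]
    - [1,-0.04,0,0,0]
    - [1,-0.06,0,0,0]
    - [1,-0.1,0,0,0]
    - [1,-0.2,0,0,0]
    - [1,-0.4,0,0,0]
    - [0.6,-0.8,0,0,0]
    - [0,-0.8,0,0,0]

```text
clock: 12.35
position: [0.5681, -0.1907, 0.213]
ee_rot: [0.024, -0.707, 0.024, 0.707]
contact_force: [1.0, -0.6, 0.5]
width: 0.0281
```

Run:
```python
from h import *
delta(0,0,0)
p,d=manip.get_image("scene");cv2.imwrite("pics/s6.png",cv2.resize(p[130:280,110:290,::-1],None,fx=4,fy=4,interpolation=cv2.INTER_CUBIC))
for q in["holder_center","holder_front"]:
        print(q,[(round(r['conf'],2),np.round(w("scene",r['location']),4)) for r in manip.mark_of("scene",q)[:3]])
P=cloud("scene",d);hsv=cv2.cvtColor(p,cv2.COLOR_RGB2HSV)
m=(hsv[...,0]>100)&(hsv[...,0]<130)&(hsv[...,1]>110)
m[:170]=0;m[230:]=0;m[:,:150]=0;m[:,245:]=0
M=manip.camera_model("scene");v,u=np.nonzero(m);K=M['mtx']
ray=np.stack([(u-K[0,2])/K[0,0],(v-K[1,2])/K[1,1],np.ones(len(u))],-1)@M['R'];c=-M['R'].T@M['t']
X=c+ray*((0.068-c[2])/ray[:,2])[:,None]
r=cv2.minAreaRect((X[:,:2]*1000).astype(np.float32));print(len(u),r,cv2.boxPoints(r))
```

```text
t 12.35 pos [ 0.5681 -0.1907  0.213 ] F [ 0.96 -0.6   0.53] w 0.0281 yaw of -y 86.1
delta tool mm [ 213.2 -151.6  579.7] units [ 7.105 -5.053 19.322]
holder_center [(0.95, array([ 0.5454, -0.1866,  0.065 ])), (0.64, array([ 0.6549, -0.3969,  0.0044])), (0.62, array([ 0.3436, -0.1201,  0.005 ]))]
holder_front [(0.95, array([ 0.2879, -0.0608,  0.0031])), (0.71, array([ 0.5906, -0.4407,  0.0063])), (0.66, array([ 0.464 , -0.1847,  0.0679]))]
226 ((545.42919921875, -220.07028198242188), (121.34080505371094, 160.2030487060547), 85.15240478515625) [[ 460.4872  -273.75464]
 [ 620.1172  -287.2927 ]
 [ 630.3712  -166.38593]
 [ 470.7412  -152.84787]]
```

View pics/s6.png

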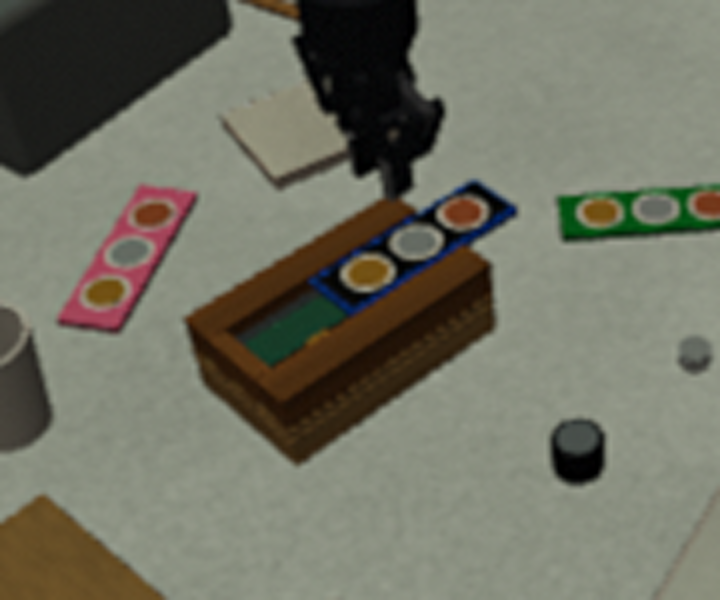

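The holder lies flat with its front end at (500,195) in the crop. Overhang is about 57 mm: centre about (0.545,-0.188), front x about 0.465 against the edge at 0.523. Next I move above the overhang with open jaws.

Run:
```python
from h import *
delta(.495,-.1847,.150)
```

```text
t 12.5 pos [ 0.5692 -0.1911  0.2143] F [ 0.2   0.31 -0.53] w 0.0508 yaw of -y 86.1
delta tool mm [63.9 -1.5 74.8] units [ 2.131 -0.051  2.494]
```

Request:
play_rows:
  steps:
    - [0,0,-0.05,0.83,0]
    - [0,0,0,0.83,0]
    - [0,0,0,0.83,0]
    - [0,0.5,0,0,0]
    - [0,0.8,0,0,0]
    - [0,0.6,0,0,0]
    - [0,0.2,0,0,0]
    - [0,0,0,0,0]
    - [0,0,0,0,0]

```text
clock: 13.4
position: [0.4941, -0.1843, 0.149]
ee_rot: [-0.024, 0.707, -0.024, -0.707]
contact_force: [-0.1, -0.6, 0.9]
width: 0.0854
```

Run:
```python
from h import *
delta(.495,-.1847,.114)
p,d=manip.get_image("scene");cv2.imwrite("pics/s7.png",cv2.resize(p[130:280,110:290,::-1],None,fx=4,fy=4,interpolation=cv2.INTER_CUBIC))
```

```text
t 13.4 pos [ 0.4941 -0.1843  0.149 ] F [-0.12 -0.59  0.87] w 0.0854 yaw of -y 86.1
delta tool mm [35.   0.3 -0.9] units [ 1.168  0.011 -0.031]
```

View pics/s7.png

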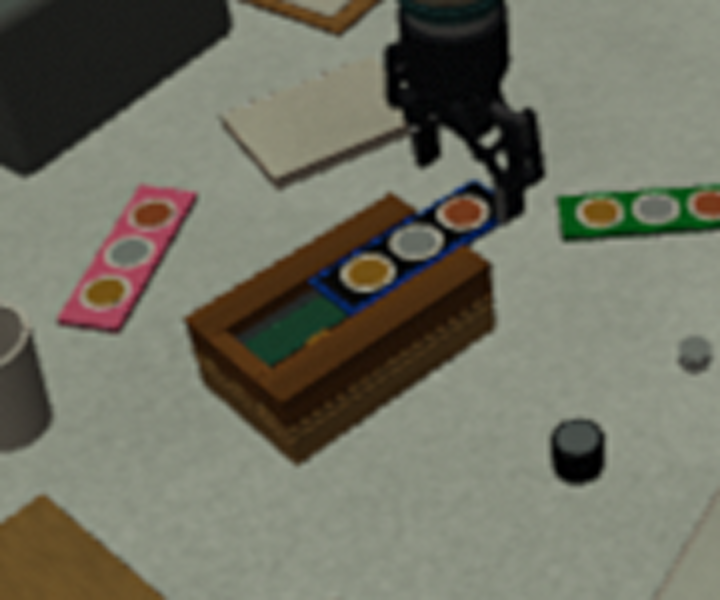

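The open jaws straddle the overhanging end: the fingers are at (425,160) and (510,215) in the crop. I descend and close.

Request:
play_rows:
  steps:
    - [0,0.4,0,0,0]
    - [0,0.4,0,0,0]
    - [0,0.3,0,0,0]
    - [0,0.07,0,0,0]
    - [0,0,0,0,0]
    - [1,0,0,0,0]
    - [1,0,0,0,0]
    - [1,0,0,0,0]
    - [1,0,0,0,0]
    - [1,0,0,0,0]
    - [1,0,0,0,0]
    - [1,0,0,0,0]
  newtons: 25

```text
clock: 14.65
position: [0.4939, -0.1842, 0.1137]
ee_rot: [-0.024, 0.707, -0.024, -0.707]
contact_force: [0.1, -0.2, 0.4]
width: 0.0493
```

Run:
```python
from h import *
delta(.495,-.1847,.114)
p,d=manip.get_image("scene");cv2.imwrite("pics/s8.png",cv2.resize(p[130:280,110:290,::-1],None,fx=4,fy=4,interpolation=cv2.INTER_CUBIC))
```

```text
t 14.65 pos [ 0.4939 -0.1842  0.1137] F [ 0.05 -0.15  0.4 ] w 0.0493 yaw of -y 86.1
delta tool mm [-0.3  0.4 -1.1] units [-0.009  0.014 -0.037]
```

View pics/s8.png

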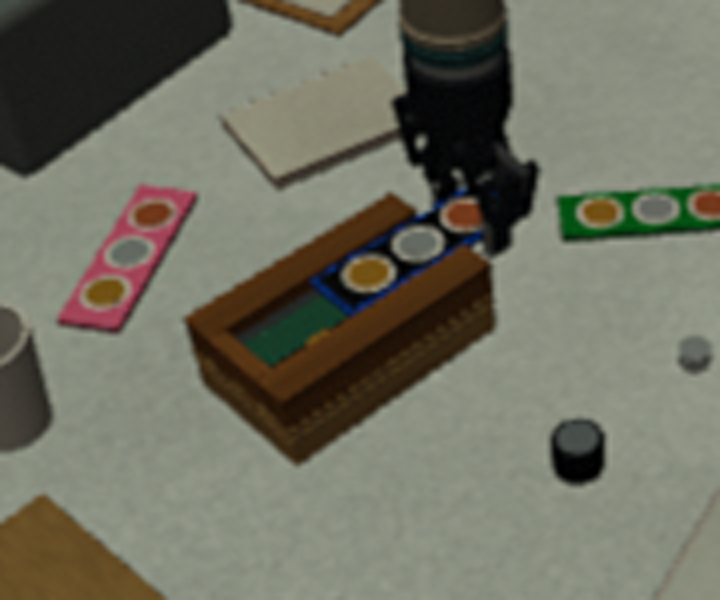

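Gripped: opening is 49.3 mm on the 50 mm holder. I firm up the grip and lift.

Request:
play_rows:
  steps:
    - [1,0,0,0,0]
    - [1,0,0,0,0]
    - [1,0,0,0,0]
    - [1,-0.1,0,0,0]
    - [1,-0.1,0,0,0]
    - [1,-0.2,0,0,0]
    - [1,-0.3,0,0,0]
    - [1,-0.4,0,0,0]
    - [1,-0.5,0,0,0]
    - [1,-0.5,0,0,0]
    - [1,-0.4,0,0,0]
    - [1,0,0,0,0]
  newtons: 70

```text
clock: 15.9
position: [0.4948, -0.1847, 0.191]
ee_rot: [-0.023, 0.708, -0.025, -0.705]
contact_force: [0.5, -0.4, -1.0]
width: 0.0486
```

Run:
```python
from h import *
delta(.495,-.1847,.114)
p,d=manip.get_image("scene");cv2.imwrite("pics/s9.png",cv2.resize(p[130:280,110:290,::-1],None,fx=4,fy=4,interpolation=cv2.INTER_CUBIC))
for q in["holder_center","holder_front"]:
        print(q,[(round(r['conf'],2),np.round(w("scene",r['location']),4)) for r in manip.mark_of("scene",q)[:3]])
```

```text
t 15.9 pos [ 0.4948 -0.1847  0.191 ] F [ 0.49 -0.42 -0.98] w 0.0486 yaw of -y 86.1
delta tool mm [77.  -0.1  0.2] units [ 2.566 -0.005  0.006]
holder_center [(0.93, array([ 0.5442, -0.1841,  0.1389])), (0.92, array([ 0.6545, -0.3983,  0.0046])), (0.69, array([ 0.3463, -0.1189,  0.0014]))]
holder_front [(0.83, array([ 0.5917, -0.4415,  0.0084])), (0.82, array([ 0.467 , -0.1803,  0.142 ])), (0.67, array([ 0.2869, -0.0585,  0.0003]))]
```

View pics/s9.png

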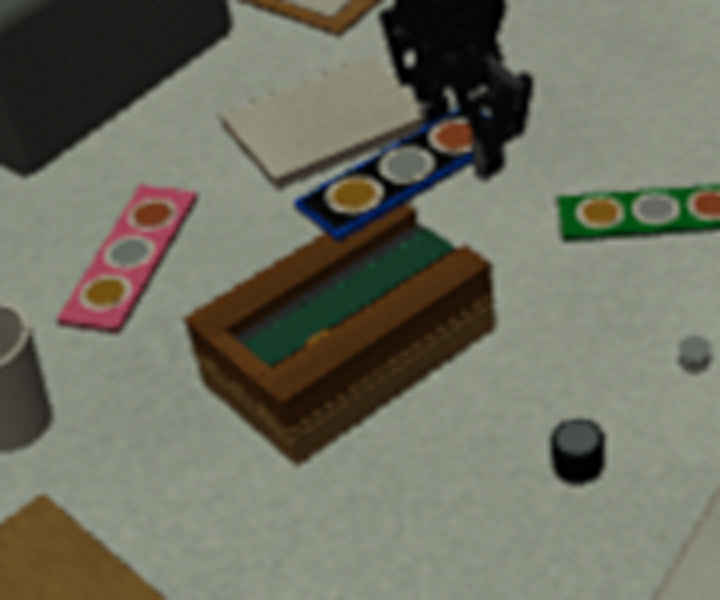

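Held and level, clear of the stand: rear end at (330,215) in the crop, green channel now empty. I move across to the pan.

Run:
```python
from h import *
delta(.5641,.2132,.185)
```

```text
t 16.05 pos [ 0.4934 -0.1839  0.1883] F [ 0.05  0.16 -0.23] w 0.0486 yaw of -y 86.1
delta tool mm [   3.4 -401.   -43.5] units [  0.113 -13.368  -1.451]
```

Request:
play_rows:
  steps:
    - [1,0,-0.3,-0.03,0]
    - [1,0,-0.6,-0.07,0]
    - [1,0,-0.8,-0.09,0]
    - [1,0,-0.8,-0.09,0]
    - [1,0,-0.8,-0.09,0]
    - [1,0,-0.8,-0.09,0]
    - [1,0,-0.8,-0.09,0]
    - [1,0,-0.8,-0.09,0]
    - [1,0,-0.8,-0.09,0]
    - [1,0,-0.8,-0.09,0]
    - [1,0,-0.8,-0.09,0]
    - [1,0,-0.8,-0.09,0]
    - [1,0,-0.8,-0.09,0]
    - [1,0,-0.8,-0.09,0]
    - [1,0,-0.8,-0.09,0]
    - [1,0,-0.8,-0.09,0]
    - [1,0,-0.8,-0.09,0]
    - [1,0,-0.5,-0.03,0]
    - [1,0,0,0,0]
    - [1,0,0,0,0]

```text
clock: 18.05
position: [0.5648, 0.2137, 0.188]
ee_rot: [0.023, -0.706, 0.024, 0.707]
contact_force: [0.4, -0.2, -1.1]
width: 0.0485
```

Run:
```python
from h import *
delta(.5641,.2132,.134)
p,d=manip.get_image("scene");cv2.imwrite("pics/s10.png",cv2.resize(p[190:340,220:400,::-1],None,fx=4,fy=4,interpolation=cv2.INTER_CUBIC))
for q in["holder_center","holder_front","pan"]:
        print(q,[(round(r['conf'],2),np.round(w("scene",r['location']),4)) for r in manip.mark_of("scene",q)[:3]])
```

```text
t 18.05 pos [0.5648 0.2137 0.188 ] F [ 0.41 -0.2  -1.13] w 0.0485 yaw of -y 86.14
delta tool mm [54.   0.4  0.6] units [1.801 0.014 0.021]
holder_center [(0.83, array([ 0.3423, -0.1204,  0.0037])), (0.73, array([0.6166, 0.2142, 0.1384])), (0.62, array([ 0.6543, -0.4024,  0.0038]))]
holder_front [(0.84, array([ 0.2862, -0.0581,  0.0035])), (0.65, array([0.5372, 0.216 , 0.1403])), (0.26, array([ 0.6182, -0.1916,  0.0291]))]
pan [(0.7, array([0.4565, 0.0082, 0.001 ])), (0.55, array([0.6163, 0.2143, 0.0792]))]
```

View pics/s10.png

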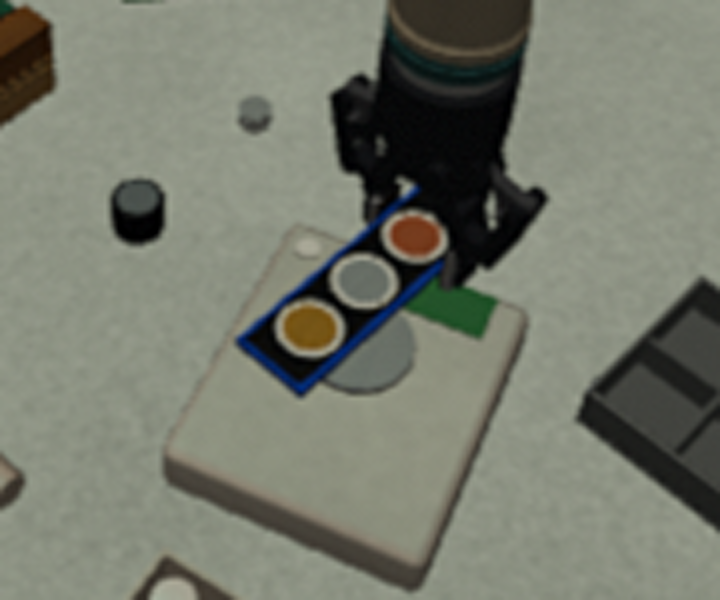

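In the camera's frame the holder centre (0.6166, 0.2142) matches the pan (0.6163, 0.2143), and the holder is level. I lower it to about 5 mm above the pan.

Request:
play_rows:
  steps:
    - [1,0.3,0,0,0]
    - [1,0.5,0,0,0]
    - [1,0.4,0,0,0]
    - [1,0.2,0,0,0]
    - [1,0.15,0,0,0]
    - [1,0,0,0,0]
    - [1,0,0,0,0]

```text
clock: 18.95
position: [0.5657, 0.214, 0.1423]
ee_rot: [-0.024, 0.707, -0.024, -0.706]
contact_force: [0.1, 0.2, -1.2]
width: 0.0485
```

Run:
```python
from h import *
delta(.5641,.2132,.1337)
p,d=manip.get_image("scene");cv2.imwrite("pics/s11.png",cv2.resize(p[190:340,220:400,::-1],None,fx=4,fy=4,interpolation=cv2.INTER_CUBIC))
```

```text
t 18.95 pos [0.5657 0.214  0.1423] F [ 0.1   0.22 -1.22] w 0.0485 yaw of -y 86.1
delta tool mm [8.6 0.9 1.5] units [0.287 0.03  0.051]
```

View pics/s11.png

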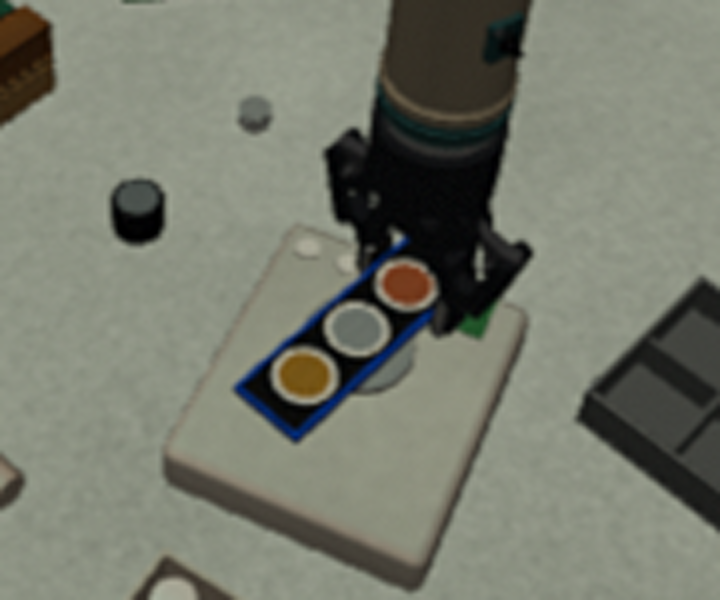

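Good: the holder is above the pan, centred. Now slow lowering with force checks, plus a small xy correction.

Request:
play_rows:
  steps:
    - [1,0.03,0.02,0.05,0]
    - [1,0.03,0,0,0]
    - [1,0.03,0,0,0]
    - [1,0.03,0,0,0]
    - [1,0.03,0,0,0]
    - [1,0.03,0,0,0]
    - [1,0.02,0,0,0]
    - [1,0,0,0,0]

```text
clock: 19.8
position: [0.5638, 0.2134, 0.1359]
ee_rot: [0.024, -0.707, 0.024, 0.707]
contact_force: [-0.0, -0.9, -1.2]
width: 0.0482
```

Request:
play_rows:
  steps:
    - [1,0.02,0,0,0]
    - [1,0.02,0,0,0]
    - [1,0.02,0,0,0]
    - [1,0,0,0,0]

```text
clock: 20.2
position: [0.5639, 0.2135, 0.1345]
ee_rot: [-0.024, 0.707, -0.024, -0.707]
contact_force: [-0.2, 0.6, 0.7]
width: 0.0486
```

Contact is starting: Fz went from -1.2 to 0.7 N. A little more.

Request:
play_rows:
  steps:
    - [1,0.015,0,0,0]
    - [1,0.015,0,0,0]
    - [1,0,0,0,0]

```text
clock: 20.5
position: [0.5639, 0.2134, 0.1344]
ee_rot: [-0.024, 0.707, -0.024, -0.706]
contact_force: [-3.0, -1.2, 6.3]
width: 0.0485
```

Run:
```python
from h import *
s=manip.get_state();print(s['contact_force'],s['moment'],s['position'])
p,d=manip.get_image("scene");cv2.imwrite("pics/s12.png",cv2.resize(p[190:340,220:400,::-1],None,fx=4,fy=4,interpolation=cv2.INTER_CUBIC))
for q in["holder_center","holder_front","pan"]:
        print(q,[(round(r['conf'],2),np.round(w("scene",r['location']),4)) for r in manip.mark_of("scene",q)[:3]])
P=cloud("scene",d)
h=manip.regions_of("scene","holder_center")
for r in h:
    q=P[cv2.erode(r['mask'].astype(np.uint8),np.ones((3,3)))>0]
    if np.median(q[:,2])>.05:
        q=q[q[:,2]<.1];A=np.c_[q[:,:2]-q[:,:2].mean(0),np.ones(len(q))];print('plane',len(q),np.linalg.lstsq(A,q[:,2],rcond=None)[0])
```

```text
[-2.95926115 -1.21054207  6.25016797] [-0.11870993  0.29254766 -0.02877297] [0.5639205  0.2134328  0.13442206]
holder_center [(0.93, array([ 0.6547, -0.3988,  0.0048])), (0.9, array([0.6152, 0.214 , 0.0838])), (0.62, array([ 0.3458, -0.1195,  0.0021]))]
holder_front [(0.75, array([ 0.5946, -0.4417,  0.003 ])), (0.7, array([ 0.2861, -0.0587,  0.0004])), (0.64, array([0.5337, 0.2154, 0.0845]))]
pan [(0.83, array([0.6163, 0.2112, 0.0766]))]
plane 944 [0.00669531 0.00382291 0.08750684]
```

View pics/s12.png

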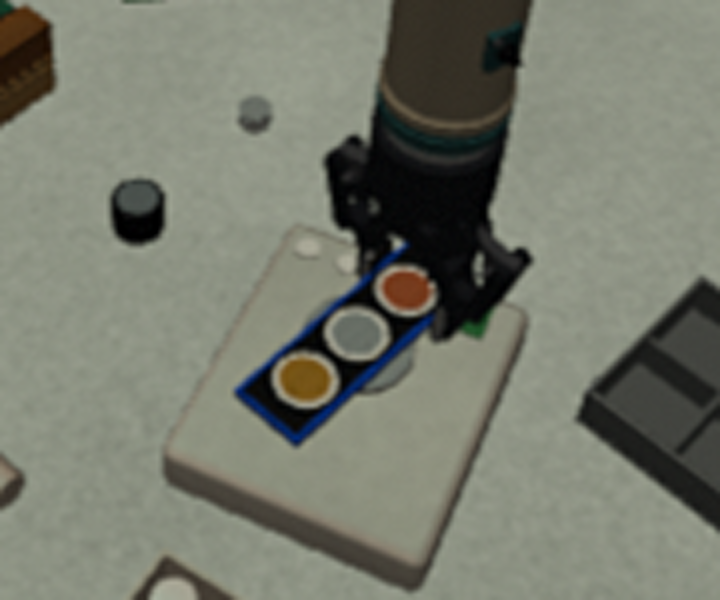

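The holder is flat on the pan (plane tilt below 0.01 rad), centred within about 3 mm, with about 7 N of contact. I ease off a little and open.

Request:
play_rows:
  steps:
    - [1,-0.02,0,0,0]
    - [1,-0.01,0,0,0]
    - [1,0,0,0,0]
    - [1,0,0,0,0]
  newtons: 20

```text
clock: 21.15
position: [0.564, 0.2134, 0.1345]
ee_rot: [-0.024, 0.707, -0.024, -0.707]
contact_force: [-1.5, 0.0, 3.4]
width: 0.0484
```

Request:
play_rows:
  steps:
    - [0.35,0,0,0,0]
    - [0.3,0,0,0,0]
    - [0.2,0,0,0,0]
    - [0.1,0,0,0,0]
    - [0,0,0,0,0]
    - [0,0,0,0,0]
    - [0,0,0,0,0]
    - [0,0,0,0,0]

```text
clock: 21.95
position: [0.5639, 0.2134, 0.1343]
ee_rot: [-0.024, 0.707, -0.024, -0.707]
contact_force: [-0.1, -0.8, -0.1]
width: 0.0853
```

Run:
```python
from h import *
delta(.5641,.2132,.1337)
p,d=manip.get_image("scene");cv2.imwrite("pics/s13.png",cv2.resize(p[190:340,220:400,::-1],None,fx=4,fy=4,interpolation=cv2.INTER_CUBIC))
```

```text
t 21.95 pos [0.5639 0.2134 0.1343] F [-0.07 -0.8  -0.15] w 0.0853 yaw of -y 86.1
delta tool mm [ 0.6  0.2 -0.2] units [ 0.019  0.007 -0.008]
```

View pics/s13.png

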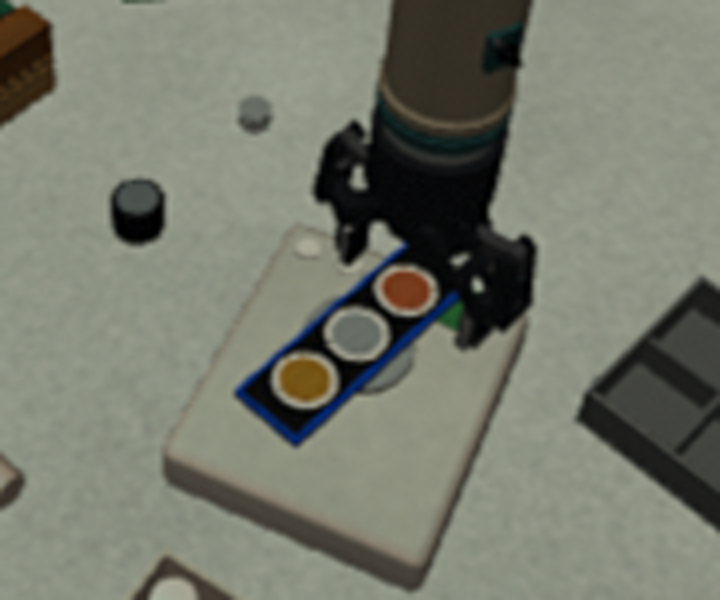

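Released; the fingers at (350,240) and (485,310) stand off both sides and the holder has not moved. I retreat straight up.

Request:
play_rows:
  steps:
    - [0,-0.1,0,0,0]
    - [0,-0.3,0,0,0]
    - [0,-0.6,0,0,0]
    - [0,-0.8,0,0,0]
    - [0,-0.8,0,0,0]
    - [0,-0.8,0,0,0]
    - [0,0,0,0.8,0]
    - [0,0,0,0.8,0]
    - [0,0,0,0.8,0]
    - [0,0,0,0.8,0]
    - [0,0,0,0,0]
    - [0,0,0,0,0]
    - [0,0,0,0,0]

```text
clock: 23.3
position: [0.4694, 0.2201, 0.2369]
ee_rot: [-0.024, 0.707, -0.024, -0.706]
contact_force: [0.4, 0.1, 1.1]
width: 0.0853
```

Run:
```python
from h import *
delta(.5641,.2132,.1337)
p,d=manip.get_image("scene");cv2.imwrite("pics/s14.png",p[:,:,::-1])
for q in["holder_center","holder_front","pan"]:
        print(q,[(round(r['conf'],2),np.round(w("scene",r['location']),4)) for r in manip.mark_of("scene",q)[:3]])
P=cloud("scene",d)
for r in manip.regions_of("scene","holder_center"):
    q=P[cv2.erode(r['mask'].astype(np.uint8),np.ones((3,3)))>0]
    if np.median(q[:,2])>.05:
        c=cv2.minAreaRect((q[:,:2]*1000).astype(np.float32));A=np.c_[q[:,:2]-q[:,:2].mean(0),np.ones(len(q))];print('plane',len(q),np.linalg.lstsq(A,q[:,2],rcond=None)[0],c)
```

```text
t 23.3 pos [0.4694 0.2201 0.2369] F [0.38 0.1  1.07] w 0.0853 yaw of -y 86.09
delta tool mm [103.4   0.5 -94.7] units [ 3.447  0.016 -3.157]
holder_center [(0.97, array([ 0.6544, -0.4   ,  0.0022])), (0.72, array([ 0.3452, -0.1191,  0.0018]))]
holder_front [(0.98, array([ 0.2893, -0.0613,  0.0049])), (0.71, array([0.5349, 0.2178, 0.0848])), (0.63, array([ 0.591 , -0.4409,  0.0056]))]
pan [(0.74, array([0.6131, 0.2113, 0.0755]))]
plane 1012 [0.34010518 1.50738203 0.09029461] ((831.6524658203125, 306.5711669921875), (614.9743041992188, 110.3712158203125), 23.76978874206543)
```

View pics/s14.png

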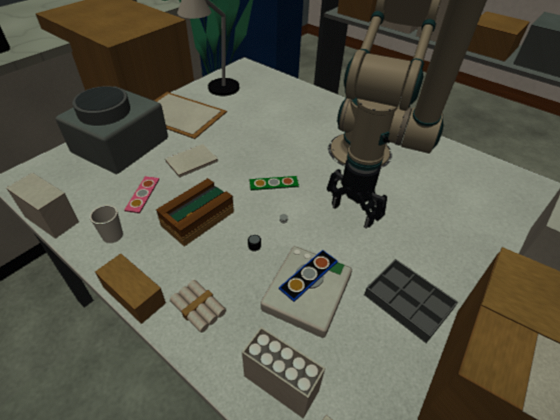

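The picture shows the holder on the pan at (309,273), the gripper clear of it and the bystanders in place. That plane fit took in stray pixels from a distant object, so I redo it restricted to the holder's area.

Run:
```python
from h import *
p,d=manip.get_image("scene");P=cloud("scene",d)
q=P[((P>[.52,.15,.082])&(P<[.71,.28,.1])).all(-1)]
c=cv2.minAreaRect((q[:,:2]*1000).astype(np.float32));A=np.c_[q[:,:2]-q[:,:2].mean(0),np.ones(len(q))];print(len(q),np.linalg.lstsq(A,q[:,2],rcond=None)[0],q.mean(0),c)
manip.sign_off()
```

```text
1213 [-0.00102696 -0.00828579  0.08705905] [0.62181526 0.21234754 0.08705905] ((617.1336669921875, 212.1689453125), (52.98485565185547, 160.88893127441406), 85.22105407714844)
the job is handed in; nothing more can be done
```

The coin holder is lying flat on the scale's pan, released, and the job is handed in at about 23 s of the 72 s allowed.

- **Press and slide:** I pressed the holder down until it bottomed, about 3.4 mm down. I then slid it out to an overhang of about 57 mm, with a measured press of 9 to 18.5 N. That includes a brief dip to 9 N at the start, which I corrected.
- **Pinch and place:** I lifted the fingertips off, pinched the overhanging end by its long sides and lifted it clear. I set it on the pan with about 7 N and let go.

**Last checks (scene camera):**
- The fitted top plane is tilted by less than 0.01 rad and sits at a height of 87 mm, against an expected 88 mm.
- The holder centre is at (0.617, 0.212). By the same camera, the pan is at (0.615, 0.212), so it is off by about 2 to 3 mm.
- In the last picture the gripper is well clear and the bystanders look unmoved; I did not measure them.

**Checks that failed or disagreed:**
- The first plane fit after letting go was spoiled by stray mask pixels, so I redid it.
- The network missed the holder centre in the final picture.
- The two cameras differ by 2 to 3 mm in absolute position.

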